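# Clear the tall bottle out of the herb drawer and shut the drawer

## Task

A granule bottle has been left standing in the open herb drawer and is too tall for the drawer to shut over it. Take it out, stand it upright in the empty place of the wooden bottle tray, setting it down rather than dropping it, and push the drawer fully shut. Leave the other bottles, the other drawers, the mortar and the steel pan as they are.

Things in the scene. Friction and masses are not known exactly. Their poses are not given: they have to be found in the camera images.
- chest: dark wooden counter-top herb chest, 260 deep x 500 wide x 130 high, fixed to the counter, with three drawers side by side in one row. Origin: centre of its underside. Its x axis points from its front to its back, which is the way a drawer moves as it shuts; its y axis runs along the width. Its front face is 130 from the origin on the -x side, the top board overhangs the front by 6.
- drawer (a joint): how far the middle drawer is pulled out, in m: 0 is fully shut, 0.17 the end of its slide. It starts about 0.135 to 0.16 out, stays where it is left, and slides with about 2.5 N of friction plus damping of 8 N per m/s.
- drawer_front (a point): middle of the top edge of the middle drawer's front panel, on its outer face; moves with the drawer. Panel 152 wide, 91 high, 14 thick; a raised field from 16 below the top edge stands 2 further out. Shut, its outer face stands 14 proud of the chest's front face, its top edge 18 below the chest's top. The panel is free to push on above the pull and to both sides of it.
- drawer_pull (a point): middle of the rigid brass pull fixed to that panel, 45 below its top edge and 12 in front of it; the pull is 94 wide, spans 31 to 64 below the top edge and stands 24 out from the face.
- drawer_in (a point): centre of the floor of the middle drawer's front compartment, 82 below the front's top edge. The compartment is open at the top, 124 wide and 115 long; its sides, 8 thick, reach 66 above this floor. A 6 thick cross board parts it from the rear compartment.
- bottle: the bottle to move: white plastic wide-mouth granule bottle, 135 high, about 0.15 to 0.3 kg, standing upright in the front compartment of the middle drawer; body 60 in diameter, ribbed lid 62 in diameter and 35 high on top (from 100 to 135 above its foot), fixed on and good to grip. Origin: centre of its foot; z up along the bottle. It stands 69 above the drawer's sides and 53 above the drawer's front.
- tray: light wooden bottle tray, 297 x 102, walls 28 high and 6 thick, floor 8 thick, fixed to the counter, with three square places in a row along its x axis, 97 apart. Origin: centre of its underside. The middle place and the +x place hold bottles, the place at the -x end is empty.
- tray_free (a point): centre of the floor of the tray's empty place (8 above the counter). The place is about 90 square inside, its walls 20 high above this floor; axes as the tray's.
- bottle_mid: a second bottle of the same kind, standing in the tray's middle place; leave it. Origin: centre of its foot.
- bottle_end: a third bottle of the same kind, standing in the tray's far (+x) place; leave it. Origin: centre of its foot.
- drawer_left (a joint): how far the chest's drawer on its +y side is pulled out, m; shut, leave it.
- drawer_right (a joint): how far the chest's drawer on its -y side is pulled out, m; shut, leave it.
- mortar: brass mortar with its pestle in it, 110 in diameter, 95 high (pestle to 200), on the counter beyond the tray; leave it. Origin: centre of its foot.
- pan: round steel weighing pan, 164 in diameter, 32 high, standing on the chest's top towards the back of its +y side; leave it. Origin: centre of its foot.
Mind the look-alikes: they are no part of the job. Leave any purple look-alike of the bottle_mid alone.

How it is judged:
By the outcome, as a careful person would: the job done as asked, in the order asked, and still so for the second after the job is handed in, with the robot touching nothing.
It also fails if it takes over 51 s, if anything falls off the work surface, if the arm or the gripper's body presses on something with over 40 N, if the wrist force passes 120 N, or if a joint passes its speed limit or range.

## Robot

A 7-joint arm with a two-finger parallel gripper is mounted at the origin on the work surface. World frame = base frame: x ahead of the robot, y to its left, z up, the work surface at z = 0. Lengths are in m, angles in rad, forces in N, time in s.
With the tool pointing down it reaches from about 0.4 to 0.85 m from the base axis. Payload 10.4 kg.
Tool frame: the origin (TCP) lies between the finger pads; the fingertips stand 22 mm ahead of it and the grasp point (between the pads) lies 3 mm ahead of it; z points along the fingers, y is the line along which they close (so a half turn about z gives the same grasp; the last joint's range is limited). The gripper opens to 85 mm and grips with 20 to 120 N. Pads are 22 mm wide; open, the fingers measure 114 mm over their backs; the gripper's body (76 mm by 85 mm) begins 54 mm behind the grasp point. The pads swing forward as they close: fully open they stand 13 mm farther back than shut.
Start: joints at [1.203, 0.332, -0.065, 1.46, 0.022, 1.35, -0.088], TCP at [0.211, -0.588, 0.233] pointing down, gripper open.
Joint ranges: [-2.6, 2.6], [-0.5, 2.12], [-1.47, 1.34], [0.16, 2.42], [-1.27, 4.41], [0.06, 2.06], [-2.6, 2.6]. Speed limits (rad/s): [2.22, 2.22, 2.79, 2.79, 3.14, 3.14, 3.14].

## Interface

Orientations are given as a unit quaternion [x, y, z, w].
In Python, from workcell import manip, camera, ticket, boxes_of, outline_of gives the robot as it stands.
- The arm moves only by the tool carry_out, never from a script. Its argument "deltas" is a list of rows, each a list of 5 numbers: the shift along the tool's x, y, z as a fraction of full scale, then the turn about the tool's z as a fraction of full scale, then the opening, from -1 (shut) to 1 (fully open), so that 0 is half open. In form: [[tx, ty, tz, spin, gripper], ...]. A call has 1 to 20 rows; each row is the pose to reach, as a shift and turn from the pose commanded when the call began, along the tool's axes at that moment; what a row does not reach only later rows make up. Full scale, the value 1, is 150 mm for a shift and 30 degrees for a turn. A row lasts 1/8 s, in which the tool goes at most 62.5 mm and 10.7 degrees, less where a joint would pass 70% of its speed; a pose out of reach is approached as far as the arm can. A call with a number of a shift or a turn outside -1 to 1 is refused whole. A call with a gripper value outside its range is refused whole. The fingers move at their own pace and stop on an object; "force" is the grip in N (left out, the last holds). Time passes only in rows, so rows that repeat a pose let the fingers close. It gives the time, the measured TCP pose, the force, the opening and the grip force at its end, in the units of the state.
- manip.get_obs(): the state, without advancing time (a new reading comes with each control period).
- camera(name): name is "scene" or "top" or "wrist"; returns a dict with "img" (400x640x3 uint8, red, green, blue), "depth" (400x640 float32, m along the optical axis (not along the pixel's ray), 0 where there is no reading), "vertical_fov" (degrees; the focal length in pixels is half the picture's height over the tangent of half this angle, whatever the lens; pixels are square), "cx", "cy" (the principal point, pixels), "R" (3x3) and "t" (3): a world point X has camera coordinates R X + t. Camera axes: x right, y down, z forward; pixel columns grow to the right and rows downward; lengths in m; the calibration is good to about 2 mm. The wrist camera is an equidistant fisheye: a pixel r from the principal point sees the ray r / f radians off the axis. A picture is of the moment at which its call begins.
- ticket.hand_in(): hands the job in; it is judged then, once.
Trained networks look in a picture, given as the dict that the camera call returned (one of the last four; its "shot" number tells which), for a name from the list of things; names that differ only in an ending like _2 or _b are one class to them, and where a whole thing is asked for, a point or a joint stands for the part that bears it (a point fixed in the world has none). Each returns a list of dicts, best first, with "conf" (0 to 1); they miss things now and then, are a little off and sometimes report something else, mostly with a low value. They report only what shows in the picture. A call takes as long as a camera call. They do not tell look-alikes from the thing itself.
- boxes_of(query, picture): "position" ([x, y, z] in m, in world coordinates, good to about 4 mm: the middle of the surface that is visible of it).
- outline_of(query, picture): "region" (400x640 bool, what is visible of it).
The state is a dict: "clock": time; "joint_pos": joint angles; "joint_velocities": joint speeds; "tau": joint torques, N m; "position": TCP position; "ee_rot": TCP orientation; "ft_force": force on the tool from outside, world axes, zero at the start; "torque": the same for the moment, N m; "grip_width": opening from 0.0 (shut) to 1.0 (fully open); "grasp_force": force on a finger pad.
Only numpy, scipy, OpenCV 4.12 (cv2) and the standard library are available. Lean on these libraries where they do the work, as an engineer would, in place of code of your own. Each camera call takes 0.05 s, during which the arm holds its last target. There are 200 camera calls.

## Working session

There is one attempt and no reset: what is moved stays moved. The work goes in short steps, Python scripts to look and compute and a tool call to move; the robot and the scene stay as the last step left them, time stands still between calls to the robot, and variables do not carry over. Pictures are saved under pics/ and viewed, at most 10 in all, crops included, and the job is handed in when it is done.

Besides the shell and the picture viewer there is one more tool, called after "Emit:" by a JSON object that holds its "fn" and its "kwargs". carry_out: Moves the arm, as the interface text tells. Its arguments: {"type":"object","properties":{"deltas":{"type":"array","items":{"type":"array","items":{"type":"number"}}},"force":{"type":"number"}},"required":["deltas"]}

```bash
mkdir -p pics
cat > h.py <<'E'
import numpy as np, cv2
from workcell import manip, camera, ticket, boxes_of, outline_of
def cloud(p):
    h,w=p["depth"].shape; f=h/2/np.tan(np.radians(p["vertical_fov"])/2)
    v,u=np.mgrid[:h,:w]; d=p["depth"]
    X=np.stack([(u-p["cx"])/f*d,(v-p["cy"])/f*d,d],-1)
    W=(X-p["t"])@p["R"]; W[d==0]=np.nan
    return W
E
python3 - <<'E'
from h import *
for n in("scene","top"):
    p=camera(n); cv2.imwrite(f"pics/{n}.png",p["img"][:,:,::-1])
    np.savez(f"{n}.npz",W=cloud(p),img=p["img"])
    for q in("bottle","drawer_front","drawer_pull","tray","mortar","pan","chest"):
        print(n,q,[(np.round(b["position"],3).tolist(),round(b["conf"],2)) for b in boxes_of(q,p)])
o=manip.get_obs();print(o)
E
```

```text
scene bottle [([0.549, 0.124, 0.141], 0.61), ([0.518, -0.337, 0.102], 0.22), ([0.542, 0.065, 0.073], 0.15)]
scene drawer_front [([0.539, 0.068, 0.074], 0.71), ([0.682, 0.214, 0.076], 0.39)]
scene drawer_pull [([0.542, 0.066, 0.074], 0.82)]
scene tray [([0.485, -0.352, 0.01], 0.73)]
scene mortar [([0.795, -0.085, 0.071], 0.67), ([0.488, -0.35, 0.008], 0.47)]
scene pan [([0.35, 0.38, 0.143], 0.75)]
scene chest [([0.568, 0.238, 0.126], 0.93), ([0.484, -0.352, 0.008], 0.18)]
top bottle [([0.53, 0.143, 0.165], 0.79)]
top drawer_front [([0.519, 0.13, 0.03], 0.85)]
top drawer_pull [([0.516, 0.134, 0.032], 0.9)]
top tray [([0.455, -0.321, 0.004], 0.89)]
top mortar [([0.795, -0.073, 0.066], 0.6)]
top pan [([0.36, 0.364, 0.136], 0.84), ([0.356, 0.185, 0.096], 0.72), ([0.517, 0.128, 0.025], 0.37)]
top chest [([0.53, 0.303, 0.13], 0.71)]
{'clock': 0.8, 'joint_pos': array([ 1.2033625 ,  0.33215885, -0.06468265,  1.46013163,  0.02160284,
        1.34989118, -0.08846547]), 'joint_velocities': array([ 0.00072753, -0.00120192, -0.00136056, -0.00126649,  0.00118536,
        0.00032954,  0.00106179]), 'tau': array([ 1.05101064e-04, -6.25172353e+01,  4.89162875e-02, -3.91812444e+01,
        1.63376721e-02,  1.74066776e-03, -3.75844508e-06]), 'position': array([ 0.21128481, -0.58821558,  0.23304807]), 'ee_rot': array([9.85171045e-01, 1.71575084e-01, 1.39011007e-05, 5.09558666e-05]), 'ft_force': array([-1.2053868 , -0.03179997, -0.17834446]), 'torque': array([ 0.03534525,  0.01946993, -0.02159882]), 'grasp_force': 0.0, 'grip_width': 1.0001409373179835}
```

View pics/scene.png

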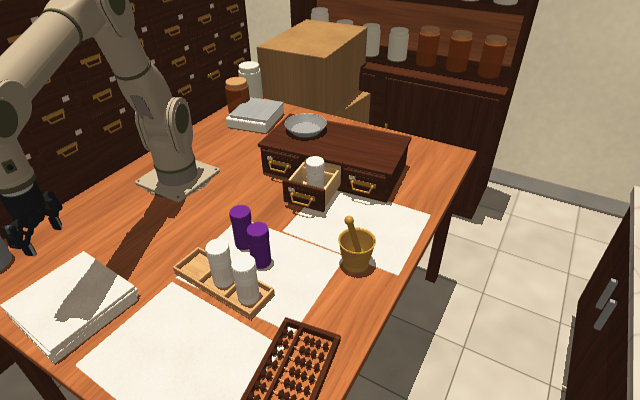

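View pics/top.png

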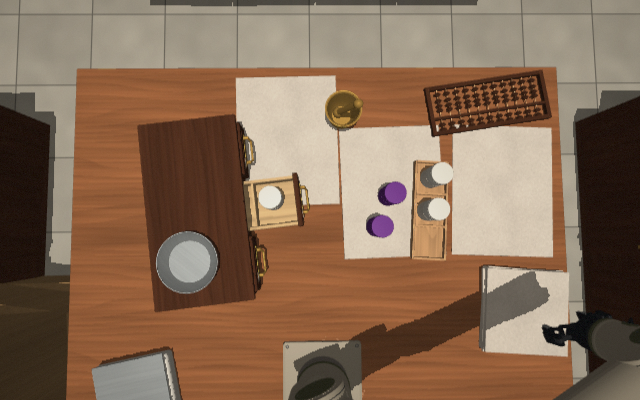

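The only bottle standing in the drawer is the white one at scene (315,170) and top (270,197). The other white ones, at top (434,208) and (442,173), stand in the tray. The purple look-alikes, at top (392,193) and (380,226), stand on the counter. The tray's empty place is at top (430,240). Next I'll measure these from the depth.

Run:
```python
from h import *
D=np.load("top.npz");W=D["W"];img=D["img"]
Z=W[...,2]
def reg(r0,r1,c0,c1,z0,z1):
    m=np.zeros(Z.shape,bool);m[r0:r1,c0:c1]=1
    return m&(Z>z0)&(Z<z1)
def circ(n,m):
    P=W[m][:,:2];c,r=cv2.minEnclosingCircle((P*1000).astype(np.float32));print(n,m.sum(),np.round(c,1),round(r,1),"mean",P.mean(0)*1000,"z",np.median(Z[m]))
circ("bottle",reg(175,220,250,292,.155,.175))
circ("mid",reg(190,228,412,455,.132,.16))
circ("end",reg(155,190,412,460,.132,.16))
circ("purpA",reg(175,210,370,410,.11,.2));circ("purpB",reg(210,242,360,398,.11,.2))
def rect(n,m):
    P=(W[m][:,:2]*1000).astype(np.float32);print(n,m.sum(),cv2.minAreaRect(P),"z",np.median(Z[m]))
rect("chesttop",reg(105,315,130,262,.122,.137))
rect("tray",reg(150,265,405,455,.02,.036))
rect("tray walls free",reg(222,265,405,455,.02,.036))
rect("tray free floor",reg(224,258,405,455,.004,.016))
rect("drawer front",reg(165,240,285,312,.10,.118))
m=reg(165,240,240,312,.088,.118);rect("drawer",m)
cv2.imwrite("pics/crop.png",np.hstack([cv2.resize(img[160:250,230:330,::-1],(400,360)),cv2.resize(img[160:250,360:460,::-1],(400,360))]))
```

```text
bottle 425 [535.6 142.6] 31.6 mean [535.31797498 142.15636788] z 0.1634373581418166
mid 407 [ 499.4 -318.9] 32.1 mean [ 499.71530956 -317.73324177] z 0.1404783958815993
end 399 [ 598.  -330.8] 31.5 mean [ 598.04467029 -330.01557394] z 0.14050145038625408
purpA 419 [ 546.6 -201.5] 31.5 mean [ 545.89297504 -199.92382432] z 0.13250975443646257
purpB 419 [ 454.1 -163.9] 31.6 mean [ 454.04855429 -162.39531647] z 0.13271103779812427
chesttop 17182 ((501.68243408203125, 349.482421875), (516.6480712890625, 273.22430419921875), 6.361802101135254) z 0.12889829613259074
tray 650 ((502.64422607421875, -325.2945861816406), (103.9464340209961, 297.5616455078125), 86.47415161132812) z 0.02517832646163047
tray walls free 299 ((409.9096374511719, -319.77020263671875), (103.8731689453125, 111.77996826171875), 86.8298110961914) z 0.02511357056041372
tray free floor 713 ((408.1517333984375, -326.17352294921875), (148.6763916015625, 99.34857177734375), 89.23391723632812) z 0.006923671313801244
drawer front 273 ((532.9959106445312, 79.35260009765625), (47.93497848510742, 149.0148162841797), 89.181396484375) z 0.10969748231388153
drawer 722 ((533.218017578125, 138.85556030273438), (210.72352600097656, 157.61935424804688), 6.2313690185546875) z 0.09830185155899082
```

View pics/crop.png

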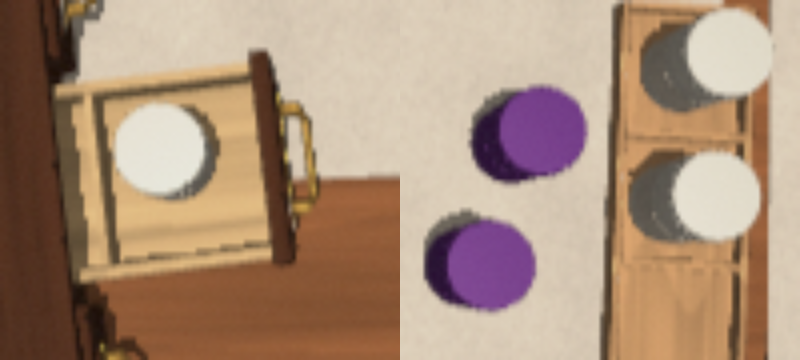

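Emit:
{"fn": "carry_out", "kwargs": {"deltas": [[0.3, -0.3, -0.1, 0.2, 1], [0.6, -0.6, -0.2, 0.45, 1], [0.95, -0.95, -0.2, 0.45, 1], [0.95, -0.95, -0.2, 0.45, 1]], "force": 40}}

```text
clock: 1.3
position: [0.2995, -0.4027, 0.2638]
ee_rot: [0.998, 0.057, 0.001, 0.0]
ft_force: [-0.3, -0.5, 0.7]
grip_width: 1.0
grasp_force: 0.0
```

Emit:
{"fn": "carry_out", "kwargs": {"deltas": [[0.3, -0.33, 0, 0, 1], [0.5, -0.66, 0, 0, 1], [0.7, -1, 0, 0, 1]]}}

```text
clock: 1.68
position: [0.3858, -0.2441, 0.2631]
ee_rot: [0.999, 0.054, 0.0, 0.0]
ft_force: [1.4, -0.7, -0.3]
grip_width: 0.999
grasp_force: 0.0
```

Emit:
{"fn": "carry_out", "kwargs": {"deltas": [[0.3, -0.33, 0, 0, 1], [0.5, -0.66, 0, 0, 1], [0.7, -1, 0, 0, 1]]}}

```text
clock: 2.05
position: [0.4741, -0.0837, 0.2632]
ee_rot: [0.999, 0.054, 0.0, 0.0]
ft_force: [1.8, -0.8, 0.6]
grip_width: 1.0
grasp_force: 0.0
```

Emit:
{"fn": "carry_out", "kwargs": {"deltas": [[0.2, -0.33, 0, 0, 1], [0.4, -0.66, 0, 0, 1], [0.5, -1, 0, 0, 1], [0.5, -1, 0, 0, 1], [0.5, -1, 0, 0, 1]]}}

```text
clock: 2.68
position: [0.5317, 0.0714, 0.2627]
ee_rot: [0.999, 0.054, -0.0, 0.0]
ft_force: [-0.6, -1.1, -0.5]
grip_width: 0.999
grasp_force: 0.0
```

Emit:
{"fn": "carry_out", "kwargs": {"deltas": [[0.075, -0.25, 0, 0, 1], [0.075, -0.47, 0, 0, 1], [0.075, -0.47, 0, 0, 1], [0.075, -0.47, 0, 0, 1]]}}

```text
clock: 3.18
position: [0.5355, 0.1416, 0.2629]
ee_rot: [0.999, 0.053, 0.0, 0.001]
ft_force: [-0.3, -0.8, -0.2]
grip_width: 0.997
grasp_force: 0.0
```

Run:
```python
from h import *
p=camera("wrist");cv2.imwrite("pics/w1.png",p["img"][:,:,::-1])
print([(b["position"],b["conf"]) for b in boxes_of("bottle",p)], manip.get_obs()["position"])
h,w=p["depth"].shape; f=h/2/np.tan(np.radians(p["vertical_fov"])/2)
v,u=np.mgrid[:h,:w];du,dv=u-p["cx"],v-p["cy"];r=np.hypot(du,dv);th=r/f;d=p["depth"]
s=np.where(r>0,np.tan(th)/np.maximum(r,1e-9),1/f)
X=np.stack([du*s*d,dv*s*d,d],-1);W=(X-p["t"])@p["R"]
m=(d>0)&(th<1.3)&(W[...,2]>.157)&(W[...,2]<.172)&(np.hypot(W[...,0]-.535,W[...,1]-.142)<.05)
P=W[m][:,:2]*1000;print(m.sum(),cv2.minEnclosingCircle(P.astype(np.float32)),P.mean(0),np.median(W[m][:,2]))
```

```text
[([0.5405, 0.1462, 0.1633], 0.78), ([0.5234, 0.1259, 0.0612], 0.61)] [0.53544652 0.14165499 0.26293473]
4300 ((534.1981811523438, 141.340087890625), 31.934097290039062) [535.94676771 141.48447357] 0.16461298141387037
```

View pics/w1.png

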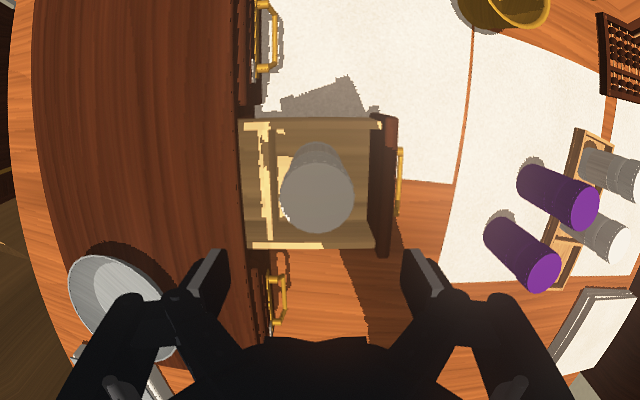

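The wrist view shows the white lid at (317,198), midway between the fingers at columns 215 and 425. It measures (535,141), so the gripper is centred and I can descend.

Emit:
{"fn": "carry_out", "kwargs": {"deltas": [[0, 0, 0.25, 0, 1], [0, 0, 0.5, 0, 1], [0, 0, 0.7, 0, 1], [0, 0, 0.78, 0, 1], [0, 0, 0.78, 0, 1], [0, 0, 0.78, 0, -1], [0, 0, 0.78, 0, -1], [0, 0, 0.78, 0, -1], [0, 0, 0.78, 0, -1], [0, 0, 0.78, 0, -1], [0, 0, 0.78, 0, -1]], "force": 40}}

```text
clock: 4.65
position: [0.5361, 0.1439, 0.1478]
ee_rot: [0.999, 0.054, 0.002, -0.0]
ft_force: [0.2, -0.2, 6.8]
grip_width: 0.707
grasp_force: 42.7
```

Emit:
{"fn": "carry_out", "kwargs": {"deltas": [[0, 0, -0.1, 0, -1], [0, 0, -0.3, 0, -1], [0, 0, -0.55, 0, -1], [0, 0, -0.8, 0, -1], [0, 0, -1, 0, -1], [0, 0, -1, 0, -1], [0, 0, -1, 0, -1]]}}

```text
clock: 5.52
position: [0.5346, 0.1436, 0.2954]
ee_rot: [0.999, 0.055, -0.0, 0.0]
ft_force: [-0.4, -0.0, -2.7]
grip_width: 0.708
grasp_force: 44.1
```

Emit:
{"fn": "carry_out", "kwargs": {"deltas": [[-0.08, 0.2, 0, 0, -1], [-0.2, 0.5, 0, 0, -1], [-0.32, 0.8, 0, 0, -1], [-0.4, 1, 0, 0, -1]]}}

```text
clock: 6.02
position: [0.4904, -0.0144, 0.2948]
ee_rot: [0.999, 0.053, -0.001, 0.0]
ft_force: [0.0, 0.3, -3.2]
grip_width: 0.707
grasp_force: 44.2
```

Emit:
{"fn": "carry_out", "kwargs": {"deltas": [[-0.12, 0.3, 0, 0, -1], [-0.24, 0.6, 0, 0.1, -1], [-0.32, 0.8, 0, 0.2, -1], [-0.4, 1, 0, 0.33, -1], [-0.4, 1, 0, 0.33, -1], [-0.4, 1, 0, 0.33, -1]]}}

```text
clock: 6.78
position: [0.4487, -0.1668, 0.2958]
ee_rot: [1.0, -0.031, -0.0, -0.0]
ft_force: [0.2, 0.0, -2.5]
grip_width: 0.707
grasp_force: 44.2
```

Emit:
{"fn": "carry_out", "kwargs": {"deltas": [[-0.07, 0.3, 0, 0, -1], [-0.15, 0.6, 0, 0, -1], [-0.22, 0.85, 0, 0, -1], [-0.22, 1, 0, 0, -1], [-0.22, 1, 0, 0, -1], [-0.22, 1, 0, 0, -1]]}}

```text
clock: 7.52
position: [0.4071, -0.3135, 0.296]
ee_rot: [1.0, -0.031, 0.0, -0.0]
ft_force: [0.4, 0.2, -1.4]
grip_width: 0.709
grasp_force: 44.3
```

Run:
```python
from h import *
o=manip.get_obs();print(o["position"],o["joint_pos"].round(2))
p=camera("scene");cv2.imwrite("pics/s2.png",cv2.resize(p["img"][150:350,120:380,::-1],(780,600)))
W=cloud(p)
# held bottle visible surface
x,y=o["position"][:2];m=(np.hypot(W[...,0]-x,W[...,1]-y)<.05)&(W[...,2]>.155)&(W[...,2]<.275)
print(m.sum(),W[m][:,2].min(),np.percentile(W[m][:,2],[1,99]))
# tray wall top points
p=camera("top");W=cloud(p);m=np.zeros(W.shape[:2],bool);m[222:265,405:455]=1;m&=(W[...,2]>.02)&(W[...,2]<.036)
P=(W[m][:,:2]*1000).astype(np.float32);print(m.sum(),cv2.minAreaRect(P) if m.sum() else "")
```

```text
[ 0.40709935 -0.31353559  0.29598226] [ 0.87  0.08 -0.32  1.64  0.02  1.43 -1.08]
678 0.17888850989139468 [0.18102453 0.27452866]
239 ((410.00225830078125, -319.4110107421875), (102.25901794433594, 112.1960678100586), 86.4090805053711)
```

View pics/s2.png

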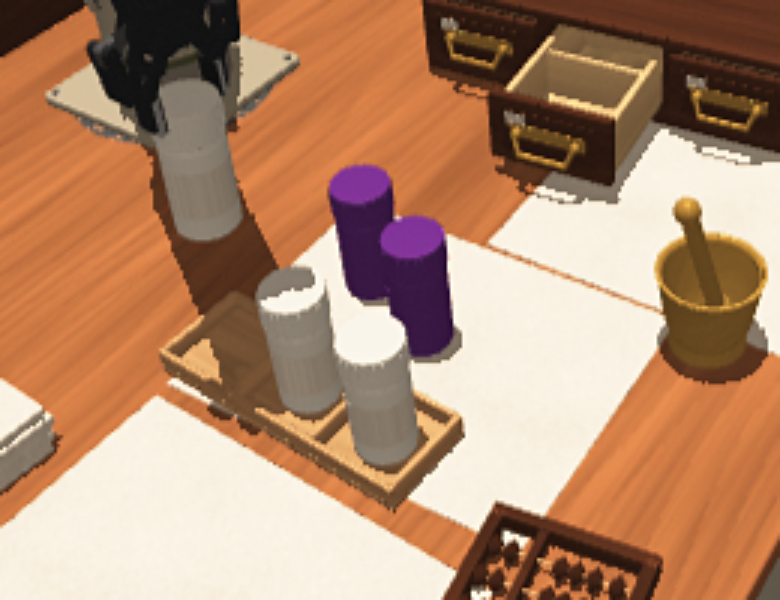

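The bottle hangs upright at crop (200,160), with its foot at z≈0.178, and the empty place is below it at crop (225,340). Lowering it now.

Emit:
{"fn": "carry_out", "kwargs": {"deltas": [[-0.01, 0.04, 0.15, 0, -1], [-0.01, 0.04, 0.4, 0, -1], [-0.01, 0.04, 0.65, 0, -1], [-0.01, 0.04, 0.85, 0, -1], [-0.01, 0.04, 1, 0, -1], [-0.01, 0.04, 1, 0, -1], [-0.01, 0.04, 1, 0, -1]]}}

```text
clock: 8.5
position: [0.4048, -0.321, 0.1472]
ee_rot: [1.0, -0.031, 0.001, 0.0]
ft_force: [0.1, 0.1, -1.9]
grip_width: 0.71
grasp_force: 44.3
```

Emit:
{"fn": "carry_out", "kwargs": {"deltas": [[0, 0, 0.04, 0, -1], [0, 0, 0.08, 0, -1], [0, 0, 0.11, 0, -1], [0, 0, 0.12, 0, -1], [0, 0, 0.125, 0, -1], [0, 0, 0.125, 0, -1], [0, 0, 0.125, 0, -1]]}}

```text
clock: 9.38
position: [0.4042, -0.3211, 0.1274]
ee_rot: [0.999, -0.032, 0.0, 0.0]
ft_force: [0.4, -0.4, -1.7]
grip_width: 0.708
grasp_force: 44.3
```

Not touching yet, so I'll go down in millimetre steps.

Emit:
{"fn": "carry_out", "kwargs": {"deltas": [[0, 0, 0.005, 0, -1], [0, 0, 0.01, 0, -1], [0, 0, 0.015, 0, -1], [0, 0, 0.015, 0, -1], [0, 0, 0.015, 0, -1]]}}

```text
clock: 10.0
position: [0.4046, -0.3213, 0.1258]
ee_rot: [0.999, -0.032, 0.001, 0.0]
ft_force: [-0.6, 1.8, 5.8]
grip_width: 0.709
grasp_force: 45.0
```

Contact shows as the force changing from -1.7 to +5.8 N. Release and rise.

Emit:
{"fn": "carry_out", "kwargs": {"deltas": [[0, 0, 0, 0, 0.5], [0, 0, 0, 0, 0.6], [0, 0, 0, 0, 0.8], [0, 0, 0, 0, 1], [0, 0, 0, 0, 1], [0, 0, 0, 0, 1], [0, 0, -0.1, 0, 1], [0, 0, -0.3, 0, 1], [0, 0, -0.6, 0, 1], [0, 0, -1, 0, 1], [0, 0, -1, 0, 1]]}}

```text
clock: 11.38
position: [0.4059, -0.3221, 0.2811]
ee_rot: [0.999, -0.032, 0.004, 0.003]
ft_force: [0.7, -0.6, -0.3]
grip_width: 0.999
grasp_force: 0.0
```

Run:
```python
from h import *
p=camera("scene");cv2.imwrite("pics/s3.png",cv2.resize(p["img"][150:350,120:380,::-1],(780,600)))
D=np.load("top.npz");W=D["W"];Z=W[...,2]
# drawer front panel geometry in chest axes
a=np.radians(6.36);ex=np.array([-np.sin(a),np.cos(a)]);ey=np.array([-np.cos(a),-np.sin(a)])
c=np.array([.5017,.3495])
m=np.zeros(Z.shape,bool);m[165:240,285:320]=1
m&=(Z>.102)&(Z<.118);P=W[m][:,:2]-c
print("front top edge: depth pctl",np.percentile(P@ex,[2,50,98]),"y",np.percentile(P@ey,[1,99]))
m=(Z>.122)&(Z<.137);m[:,:130]=0;m[:,265:]=0;m[:105]=0;m[315:]=0;P=W[m][:,:2]-c
print("chest top depth",np.percentile(P@ex,[.3,99.7]),np.percentile(P@ey,[.3,99.7]))
```

```text
front top edge: depth pctl [-0.28863408 -0.28199858 -0.2752821 ] y [-0.07430417  0.07479452]
chest top depth [-0.13555098  0.13470015] [-0.25525066  0.25641024]
```

View pics/s3.png

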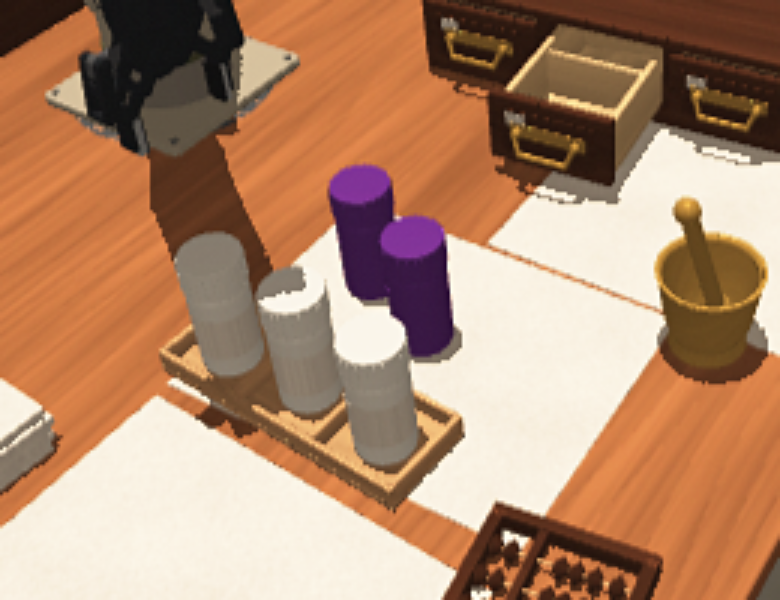

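The bottle stands upright in the empty place at crop (220,300), and the drawer is empty. Next I go to the drawer front, with the fingers shut and the tool turned so that +x points towards the chest.

Emit:
{"fn": "carry_out", "kwargs": {"deltas": [[0.1, -0.3, 0, -0.33, 1], [0.2, -0.6, 0, -0.66, 0], [0.31, -0.98, 0, -1, -1], [0.31, -0.98, 0, -1, -1]]}}

```text
clock: 11.92
position: [0.4609, -0.1723, 0.2748]
ee_rot: [0.973, 0.233, 0.0, -0.001]
ft_force: [-0.6, 0.1, 0.1]
grip_width: 0.38
grasp_force: 0.0
```

Emit:
{"fn": "carry_out", "kwargs": {"deltas": [[0.25, -0.23, 0, -0.33, -1], [0.5, -0.46, 0, -0.66, -1], [0.76, -0.7, 0, -1, -1], [0.76, -0.7, 0, -1, -1]]}}

```text
clock: 12.42
position: [0.5156, -0.0286, 0.2745]
ee_rot: [0.88, 0.476, 0.0, -0.001]
ft_force: [0.1, 0.2, 0.6]
grip_width: -0.001
grasp_force: 0.0
```

Emit:
{"fn": "carry_out", "kwargs": {"deltas": [[0.13, -0.03, 0, -0.33, -1], [0.26, -0.06, 0, -0.66, -1], [0.38, -0.08, 0, -1, -1], [0.38, -0.08, 0, -1, -1], [0.38, -0.08, 0, -1, -1]]}}

```text
clock: 13.05
position: [0.5366, 0.0199, 0.2747]
ee_rot: [0.731, 0.682, -0.001, -0.0]
ft_force: [0.1, 0.3, 0.1]
grip_width: 0.0
grasp_force: 0.0
```

Emit:
{"fn": "carry_out", "kwargs": {"deltas": [[0, 0, 0, -0.33, -1], [0, 0, 0, -0.33, -1], [0, 0, 0, -0.33, -1]]}}

```text
clock: 13.42
position: [0.5368, 0.0207, 0.275]
ee_rot: [0.67, 0.743, -0.0, 0.0]
ft_force: [-0.2, 0.3, 0.4]
grip_width: -0.002
grasp_force: 0.0
```

Emit:
{"fn": "carry_out", "kwargs": {"deltas": [[0, 0.01, 0.3, -0.015, -1], [0, 0.01, 0.6, -0.015, -1], [0, 0.01, 0.85, -0.015, -1], [0, 0.01, 1, -0.015, -1], [0, 0.01, 1, -0.015, -1]]}}

```text
clock: 14.05
position: [0.5373, 0.0213, 0.1236]
ee_rot: [0.666, 0.746, -0.001, -0.001]
ft_force: [-0.1, -0.0, -0.3]
grip_width: -0.0
grasp_force: 0.0
```

Emit:
{"fn": "carry_out", "kwargs": {"deltas": [[0, 0, 0.08, 0, -1], [0, 0, 0.08, 0, -1], [0, 0, 0.08, 0, -1]]}}

```text
clock: 14.42
position: [0.5388, 0.0216, 0.1136]
ee_rot: [0.665, 0.747, 0.0, 0.0]
ft_force: [0.3, 0.3, 0.2]
grip_width: -0.003
grasp_force: 0.0
```

Run:
```python
from h import *
p=camera("wrist");print(-p["R"].T@p["t"]);cv2.imwrite("pics/w2.png",p["img"][:,:,::-1])
```

```text
[0.53016491 0.09946225 0.25415426]
```

View pics/w2.png

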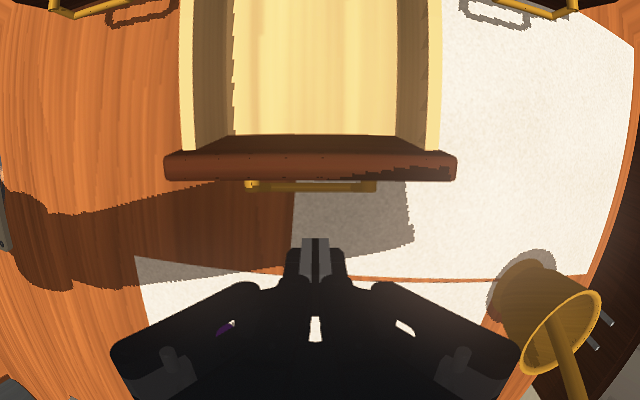

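The fingers at (315,260) line up with the middle of the panel at (310,165), and they're above the pull. Pushing now.

Emit:
{"fn": "carry_out", "kwargs": {"deltas": [[0.1, 0, 0, 0, -1], [0.18, 0, 0, 0, -1], [0.26, 0, 0, 0, -1], [0.38, 0, 0, 0, -1], [0.5, 0, 0, 0, -1], [0.62, 0, 0, 0, -1], [0.74, 0, 0, 0, -1], [0.86, 0, 0, 0, -1], [0.95, 0, 0, 0, -1], [0.95, 0, 0, 0, -1]]}}

```text
clock: 15.72
position: [0.5209, 0.1651, 0.1128]
ee_rot: [0.664, 0.748, 0.0, -0.001]
ft_force: [0.2, 0.4, -0.5]
grip_width: 0.001
grasp_force: 0.0
```

Emit:
{"fn": "carry_out", "kwargs": {"deltas": [[0.04, 0, 0, 0, -1], [0.08, 0, 0, 0, -1], [0.12, 0, 0, 0, -1], [0.15, 0, 0, 0, -1], [0.17, 0, 0, 0, -1], [0.17, 0, 0, 0, -1]]}}

```text
clock: 16.48
position: [0.5187, 0.1891, 0.113]
ee_rot: [0.664, 0.747, 0.0, -0.0]
ft_force: [-0.1, -0.3, -0.2]
grip_width: -0.002
grasp_force: 0.2
```

Emit:
{"fn": "carry_out", "kwargs": {"deltas": [[0.01, 0, 0, 0, -1], [0.02, 0, 0, 0, -1], [0.02, 0, 0, 0, -1]]}}

```text
clock: 16.85
position: [0.5185, 0.1915, 0.113]
ee_rot: [0.665, 0.747, 0.0, 0.0]
ft_force: [-0.5, -2.0, 1.1]
grip_width: 0.002
grasp_force: 0.9
```

Emit:
{"fn": "carry_out", "kwargs": {"deltas": [[0.01, 0, 0, 0, -1], [0.02, 0, 0, 0, -1], [0.02, 0, 0, 0, -1]]}}

```text
clock: 17.23
position: [0.5181, 0.1947, 0.113]
ee_rot: [0.664, 0.747, 0.0, 0.0]
ft_force: [0.1, -1.1, 0.5]
grip_width: 0.001
grasp_force: 0.8
```

Emit:
{"fn": "carry_out", "kwargs": {"deltas": [[0.01, 0, 0, 0, -1], [0.015, 0, 0, 0, -1], [0.015, 0, 0, 0, -1]]}}

```text
clock: 17.6
position: [0.518, 0.1958, 0.1129]
ee_rot: [0.665, 0.747, -0.001, 0.0]
ft_force: [0.5, -5.4, 3.3]
grip_width: 0.003
grasp_force: 2.6
```

Emit:
{"fn": "carry_out", "kwargs": {"deltas": [[0.01, 0, 0, 0, -1], [0.015, 0, 0, 0, -1], [0.015, 0, 0, 0, -1]]}}

```text
clock: 17.98
position: [0.518, 0.1961, 0.1128]
ee_rot: [0.665, 0.746, -0.002, 0.001]
ft_force: [-0.7, -11.6, 4.3]
grip_width: -0.006
grasp_force: 5.7
```

The force is rising while the tool stands still, so the drawer is at its stop. One more small press, then back off and check.

Emit:
{"fn": "carry_out", "kwargs": {"deltas": [[0.015, 0, 0, 0, -1], [0.015, 0, 0, 0, -1], [0.015, 0, 0, 0, -1]]}}

```text
clock: 18.35
position: [0.518, 0.1963, 0.1127]
ee_rot: [0.666, 0.746, -0.003, 0.002]
ft_force: [-0.9, -18.0, 6.8]
grip_width: -0.004
grasp_force: 8.9
```

Emit:
{"fn": "carry_out", "kwargs": {"deltas": [[-0.1, 0, 0, 0, -1], [-0.3, 0, 0, 0, -1], [-0.6, 0, 0, 0, -1], [-0.8, 0, -0.3, 0, -1], [-1, 0, -0.7, 0, -1], [-1, 0, -1, 0, -1], [-1, 0, -1, 0, -1]]}}

```text
clock: 19.23
position: [0.5366, 0.0528, 0.2669]
ee_rot: [0.665, 0.747, 0.003, 0.002]
ft_force: [-0.3, 0.4, -1.7]
grip_width: 0.001
grasp_force: 0.0
```

Run:
```python
from h import *
p=camera("scene");a=p["img"][100:340,120:440,::-1];cv2.imwrite("pics/s4.png",cv2.resize(a,(800,600)))
p=camera("top");W=cloud(p);Z=W[...,2]
a=np.radians(6.36);ex=np.array([-np.sin(a),np.cos(a)]);ey=np.array([-np.cos(a),-np.sin(a)]);c=np.array([.5017,.3495])
P=W[...,:2]-c;dx,dy=P@ex,P@ey
for y in(-.17,0,.17):
    m=(abs(dy-y)<.06)&(Z>.10)&(Z<.117)&(dx<-.1)&(dx>-.3);print(y,m.sum(),np.percentile(dx[m],[5,50,95]) if m.sum() else "")
m=np.zeros(Z.shape,bool);m[222:260,400:460]=1;m&=(Z>.132)&(Z<.16)
print(m.sum(),cv2.minEnclosingCircle((W[m][:,:2]*1000).astype(np.float32)),np.median(Z[m]))
```

```text
-0.17 154 [-0.1437755  -0.13987681 -0.13537193]
0 159 [-0.14394764 -0.13996818 -0.13527874]
0.17 165 [-0.14389257 -0.1396835  -0.13538458]
420 ((403.0491027832031, -320.14892578125), 31.49348258972168) 0.14033984535788635
```

View pics/s4.png

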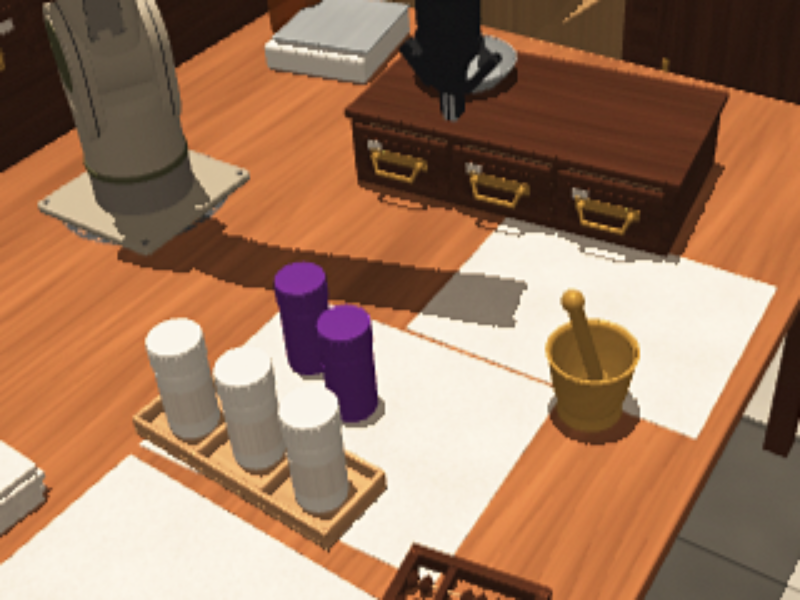

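The middle drawer at crop (497,185) is flush with the two shut ones, to within 0.3 mm. The bottle stands upright at (185,380) in the tray, everything else is where it was, and the gripper is clear.

```bash
python3 -c "
from workcell import ticket
print(ticket.hand_in())"
```

```text
the job is handed in; nothing more can be done
None
```

The bottle is standing upright in the tray's empty place, the middle drawer is fully shut, nothing else was moved, and the job was handed in at about 19 s on the robot's clock.

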